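Load the bottle steriliser-dryer and start its timer

TASK

Lay the flat bottle tong, which stands on edge in the steel rack, and the short wooden paddle from the spoon rest flat into their own bays on the white steriliser-dryer, each the way round its bay is shaped for: lower them in lying flat, never tipping them in on edge or dropping them (lay the tong down on the rubber mat first and take it again from above). Once both lie flat between their ribs and are let go, turn the timer knob clockwise until it clicks over into its other rest, let go of it, and leave the other things on the counter where they are.

Things in the scene. Friction and masses are not known exactly. Their poses are not given: they have to be found in the camera images.
- tong: flat rigid steel bottle tong, 170 mm long (own x, jaws at +x), 44 wide (own y), 14 thick (own z), about 90 g (varies); origin in its middle. Waist 26 mm wide from x = -45 to 25 mm, balance point about x = -5. Starts on its long edge in the rack (own y upright), origin 30 mm above the counter. Either face may lie up in the end. Let go leaning more than 20 degrees, it falls flat by itself
- tong_jaws (a point): middle of the tong's jaw end, 85 mm along its own x from its origin. Jaws: two prongs 12 mm wide, x = 35 to 85 mm, 20 mm gap between, on a 44 mm wide crossbar (x 25 to 35). Tail end: 44 mm wide frame with a hanging hole, x = -85 to -45
- paddle: flat wooden mixing paddle, 170 mm long (own x), 12 mm thick, about 40 g; origin at mid-length on its underside, z up. Blade end +x: 42 mm wide, x = 35 to 85 mm; handle 18 mm wide, x = -85 to 35 mm; balance point about x = 17 mm. It starts flat across the spoon rest, underside 12 mm above the counter
- paddle_blade (a point): middle of the end of the paddle's blade, 85 mm along its own x, on the underside
- dryer: white steriliser-dryer, fixed, 240 mm (own x) by 280 mm (own y), deck 40 mm above the counter; origin mid-footprint on the counter. On the deck two bays of grey ribs, 6 mm wide and 10 mm high, both lengthwise along own x; between x = -35 and +35 mm the deck has no ribs, as room for fingers. The timer knob stands on the deck at x = -30, y = -90 mm
- tong_bay (a point): middle of the tong bay, on the deck; axes as the dryer's. Inside 49 mm wide and 180 mm long (2.5 mm room at each side of the tong, 5 mm at each end), with a 10 mm wide key rib from x = 55 to 80 mm at its +x end that stands between the tong's jaws: the jaws go to the dryer's +x
- tong_bay_jaws (a point): where tong_jaws belongs (seen from above): 85 mm along the dryer's +x from tong_bay, on the deck
- paddle_bay (a point): middle of the paddle bay, on the deck, 80 mm from the tong bay along the dryer's -y; axes as the dryer's. 180 mm long inside; at the -x end a pocket 47 mm wide for the blade (x -90 to -35), at the +x end a channel 23 mm wide for the handle (x 35 to 90): the blade goes to the dryer's -x
- paddle_bay_blade (a point): where paddle_blade belongs (seen from above): 85 mm along the dryer's -x from paddle_bay, on the deck
- timer (a joint): angle of the timer knob, rad: starts at its stop at 0, grows clockwise seen from above, other stop at 1.2. An over-centre spring pushes it back to 0 before 0.6 rad and snaps it on to its other rest at 1.2 beyond that (the click); it takes about 0.1 N m to start it, less further on. It stays in either rest
- timer_grip (a point): on the knob's upright axis, 77 mm above the counter, at the height for the TCP; axes turn with the knob. The grip is a bar 42 mm long along this x, 14 mm thick along this y, top 84 mm, foot (disc top) 54 mm above the counter. At the start it lies along the dryer's x
- rack: steel drying rack, fixed: base plate 160 x 60 x 8 mm, lengthwise along own x, with four uprights to 32 mm above the counter, at x = +-62 mm, 18 mm apart across own y; between them stands the tong, its top edge 52 mm, its waist's top edge 43 mm above the counter; origin on the counter
- mat: rubber mat, fixed, 200 mm (own x) by 100 mm (own y), 3 mm thick, free: the place to lay the tong down; origin under its middle on the counter. Rack and mat lie side by side, about 135 mm apart, in either order
- rest: wooden spoon rest, fixed block 60 x 100 x 12 mm; origin on the counter
- tin: closed formula tin, 100 mm across, 130 mm tall; bystander, origin under it
- feeding_bottle: glass feeding bottle, 60 mm across, 150 mm tall; bystander, origin under it
- teat: silicone teat, 48 mm across, 46 mm tall; bystander, origin under it
- sponge: dish sponge, 70 x 100 x 28 mm; bystander, origin under it
- mug: mug, 76 mm across, 85 mm tall; bystander, origin under it
- spoon: round-handled wooden spoon, 190 mm long, lying on the counter beyond the dryer; bystander, not the paddle
- bowl: small aluminium bowl, 100 mm across, 45 mm tall; bystander, origin under it

How it is judged (in metres and radians):
On the way, in this order (a step that is already met when the one before it is completed fails the run):
1. tong and paddle lie flat in their bays, the right way round, at rest and let go (horizontal distance between tong and tong_bay below 0.007 m and horizontal distance between tong_jaws and tong_bay_jaws below 0.009 m and (angle between tong's own z axis and vertical below 0.08 rad or angle between tong's own z axis and vertical above 3.06 rad) and z of tong in the frame of tong_bay between 0.003 and 0.011 m and linear speed of each of tong, paddle below 0.02 m/s and horizontal distance between paddle and paddle_bay below 0.007 m and horizontal distance between paddle_blade and paddle_bay_blade below 0.009 m and angle between paddle's own z axis and vertical below 0.08 rad and z of paddle in the frame of paddle_bay between -0.004 and 0.004 m and contact force between each of tong, paddle and the fingers below 0.1 N), for 0.2 s.
2. the timer knob has clicked over into its other rest (value of joint timer above 1.05 rad), for 0.2 s.
At the end, for the whole second after the job is handed in: tong and paddle each lie flat (within 0.08 rad) on the deck in their bays: middle within 7 mm of the bay's middle and jaw or blade end within 9 mm of its mark seen from above, height within 4 mm, at rest; the timer past 1.05 rad and at rest (horizontal distance between tong and tong_bay below 0.007 m and horizontal distance between tong_jaws and tong_bay_jaws below 0.009 m and (angle between tong's own z axis and vertical below 0.08 rad or angle between tong's own z axis and vertical above 3.06 rad) and z of tong in the frame of tong_bay between 0.003 and 0.011 m and linear speed of each of tong, paddle below 0.02 m/s and horizontal distance between paddle and paddle_bay below 0.007 m and horizontal distance between paddle_blade and paddle_bay_blade below 0.009 m and angle between paddle's own z axis and vertical below 0.08 rad and z of paddle in the frame of paddle_bay between -0.004 and 0.004 m and value of joint timer above 1.05 rad and velocity of joint timer below 0.1 rad/s); the robot touches nothing.
It fails at once if the tong touches the dryer while it is tipped more than 35 degrees from lying flat (tipped or toppled in instead of lowered flat) (contact force between tong and dryer above 0.3 N and angle between tong's own z axis and vertical between 0.6 and 2.54 rad).
It fails at once if the tong is dropped onto the dryer: it falls faster than 0.5 m/s above it with no finger touching it (a fall of more than about 13 mm) (x of tong in the frame of dryer between -0.12 and 0.12 m and y of tong in the frame of dryer between -0.14 and 0.14 m and linear speed of tong above 0.5 m/s and contact force between tong and the fingers below 0.1 N).
It fails at once if the paddle touches the dryer while it is tipped more than 35 degrees from lying flat (tipped or toppled in instead of lowered flat) (contact force between paddle and dryer above 0.3 N and angle between paddle's own z axis and vertical between 0.6 and 2.54 rad).
It fails at once if the paddle is dropped onto the dryer: it falls faster than 0.5 m/s above it with no finger touching it (a fall of more than about 13 mm) (x of paddle in the frame of dryer between -0.12 and 0.12 m and y of paddle in the frame of dryer between -0.14 and 0.14 m and linear speed of paddle above 0.5 m/s and contact force between paddle and the fingers below 0.1 N).
It fails at once if a bystander is moved by more than 40 mm (distance of any of tin, feeding_bottle, teat, sponge, mug, spoon, bowl from where it was at the start of the episode above 0.04 m).
It also fails if it takes over 72 s, if anything falls off the work surface, if the arm or the gripper's body presses on something with over 40 N, if the wrist force passes 120 N, or if a joint passes its speed limit or range.

ROBOT

A 6-joint arm with a two-finger parallel gripper is mounted at the origin on the work surface. World frame = base frame: x ahead of the robot, y to its left, z up, the work surface at z = 0. Lengths are in mm, angles in rad, forces in N, time in s.
With the tool pointing down it reaches from about 275 to 1000 mm from the base axis. Payload 8.4 kg.
Tool frame: the origin (TCP) lies between the finger pads, 19 mm behind the fingertips; this is the grasp point; z points along the fingers, y is the line along which they close (so a half turn about z gives the same grasp; the last joint's range is limited). The gripper opens to 85 mm and grips with 20 to 120 N. Pads are 22 mm wide; open, the fingers measure 114 mm over their backs; the gripper's body (76 mm by 85 mm) begins 54 mm behind the grasp point. The pads swing forward as they close: fully open they stand 13 mm farther back than shut.
Start: joints at [1.249, 0.353, 1.633, -0, 1.155, -0.002], TCP at [196.484, 593.314, 249.981] pointing down, gripper open.
Joint ranges: [-2.63, 2.63], [-0.92, 2.1], [0.06, 2.66], [-1.3, 4.44], [0, 2.69], [-3.02, 3.02]. Speed limits (rad/s): [2.22, 2.22, 2.79, 3.14, 3.14, 3.14].

INTERFACE

Orientations are given as [roll, pitch, yaw] about the fixed x, y, z axes, in that order (R = Rz(yaw) Ry(pitch) Rx(roll)).
In Python, from rig import r, imaging gives the robot as it stands. The module is installed in compiled form; this text tells all that it offers.
- The arm moves only by the tool arm_command, never from a script. Its argument "deltas" is a list of rows, each an object of numbers: "hand": the finger opening in mm, from 0 to 85.4; "tx", "ty", "tz": the shift along the tool's x, y, z in mm; "wx", "wy", "wz": the turn, a rotation vector about the tool's x, y, z in rad. A call has 1 to 8 rows; each row shifts and turns the commanded pose from where the row before left it, along the tool's axes as they then stand; what a row does not reach is not made up. A row lasts 1/8 s, in which the tool goes at most 62.5 mm and 10.7 degrees, less where a joint would pass 70% of its speed; a pose out of reach is approached as far as the arm can. A call with a gripper value outside its range is refused whole. The fingers move at their own pace and stop on an object; "squeeze" is the grip in N (left out, the last holds). Time passes only in rows, so rows that do not move let the fingers close. It gives the time, the measured TCP pose, the force, the opening and the grip force at its end, in the units of the state.
- r.sense(): the state, without advancing time (a new reading comes with each control period).
- imaging.grab_frame(name): name is "side" or "top" or "wrist"; returns a dict with "image" (400x640x3 uint8, red, green, blue), "mtx" (3x3 intrinsics, pixels), "world_to_cam" (4x4, takes a point from world to camera coordinates). Camera axes: x right, y up, looking along -z (the intrinsics and any distortion apply to the point x, -y, -z); pixel columns grow to the right and rows downward; lengths in mm; the calibration is good to about 2 mm. A picture is of the moment at which its call begins. There is no depth.
- r.sign_off(): hands the job in; it is judged then, once.
The state is a dict: "clock": time; "qpos": joint angles; "qvel": joint speeds; "joint_efforts": joint torques, N m; "eef_pos": TCP position; "tcp_rot": TCP orientation; "contact_force": force on the tool from outside, world axes, zero at the start; "wrist_torque": the same for the moment, N m; "opening": opening from 0.0 (shut) to 1.0 (fully open); "grasp_force": force on a finger pad.
Only numpy, scipy, OpenCV 4.12 (cv2) and the standard library are available. Lean on these libraries where they do the work, as an engineer would, in place of code of your own. Each camera call takes 0.05 s, during which the arm holds its last target. There are 200 camera calls.

## Working session

There is one attempt and no reset: what is moved stays moved. The work goes in short steps, Python scripts to look and compute and a tool call to move; the robot and the scene stay as the last step left them, time stands still between calls to the robot, and variables do not carry over. Pictures are saved under pics/ and viewed, at most 10 in all, crops included, and the job is handed in when it is done.

Besides the shell and the picture viewer there is one more tool, called after "Call:" as name([rows], argument=value, ...), one row to a line, values as JSON. arm_command: Moves the arm, as the interface text tells. Its arguments: {"type":"object","properties":{"deltas":{"type":"array"},"squeeze":{"type":"number"}},"required":["deltas"]}

```bash
mkdir -p pics
cat > h.py <<'E'
import numpy as np, cv2
from rig import r, imaging
def grab(n,f=None):
    d=imaging.grab_frame(n)
    if f: cv2.imwrite('pics/'+f,d['image'][:,:,::-1])
    np.savez('cal_'+n,m=d['mtx'],w=d['world_to_cam']); return d
def ray(n,uv):
    c=np.load('cal_'+n+'.npz'); K,W=c['m'],c['w']
    p=np.linalg.inv(K)@np.array([uv[0],uv[1],1.]); dc=np.array([p[0],-p[1],-p[2]])
    R,t=W[:3,:3],W[:3,3]; return -R.T@t, R.T@dc
def at(n,uv,z):
    o,d=ray(n,uv); return (o+d*(z-o[2])/d[2])[:2]
def proj(n,P):
    c=np.load('cal_'+n+'.npz'); q=c['w'][:3,:3]@np.array(P,float)+c['w'][:3,3]
    p=c['m']@np.array([q[0],-q[1],-q[2]]); return p[:2]/p[2]
E
python3 - <<'E'
from h import *
a=grab('top');b=grab('side')
cv2.imwrite('pics/top.png',cv2.resize(a['image'][:,:,::-1],(800,500)))
cv2.imwrite('pics/side.png',b['image'][:,:,::-1])
for d in(a,b): print(d['mtx'].round(1).tolist(),d['world_to_cam'].round(3).tolist(),[k for k in d])
print(r.sense())
E
```

```text
[[401.9, 0.0, 320.7], [0.0, 401.9, 200.7], [0.0, 0.0, 1.0]] [[0.001, -1.0, -0.001, 22.575], [0.993, 0.001, 0.117, -599.212], [-0.117, -0.001, 0.993, -1128.982], [0.0, 0.0, 0.0, 1.0]] ['image', 'mtx', 'world_to_cam']
[[464.6, 0.0, 319.0], [0.0, 464.6, 202.7], [0.0, 0.0, 1.0]] [[0.994, -0.11, 0.008, -615.176], [0.067, 0.661, 0.748, -127.159], [-0.088, -0.742, 0.664, -1419.766], [0.0, 0.0, 0.0, 1.0]] ['image', 'mtx', 'world_to_cam']
{'clock': 0.1, 'qpos': array([ 1.24858328e+00,  3.53596185e-01,  1.63404995e+00, -1.62933187e-05,
        1.15522157e+00, -2.37651116e-03]), 'qvel': array([-0.00045484, -0.0018948 , -0.00145718,  0.00079358,  0.0006021 ,
        0.00055973]), 'joint_efforts': array([-1.24729202e-03, -6.06352901e+01, -3.42818177e+01, -1.20009304e-04,
        3.86821164e-03, -5.52002177e-05]), 'eef_pos': array([196.36912077, 592.92202008, 249.33014522]), 'tcp_rot': array([-3.14031758e+00,  1.18679034e-05,  2.82176271e+00]), 'contact_force': array([0.72014505, 0.44095673, 0.53277363]), 'wrist_torque': array([-0.04000411, -0.06558134, -0.03172161]), 'grasp_force': 0.0, 'opening': 0.9976045578574534}
```

View pics/top.png

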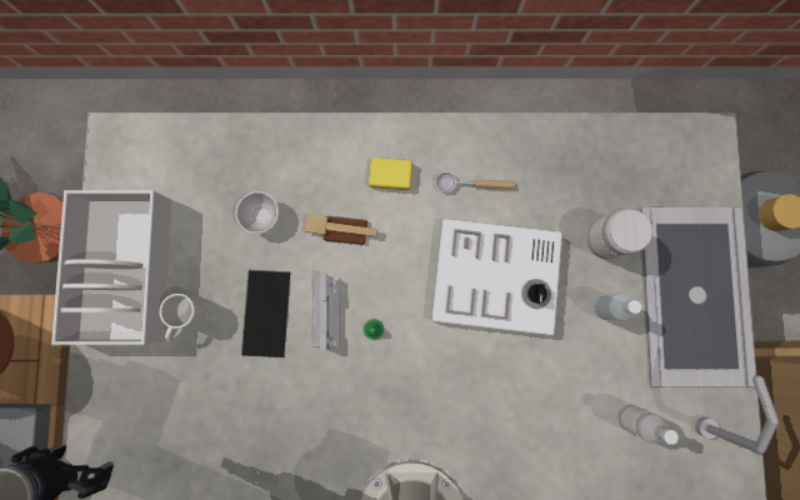

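View pics/side.png

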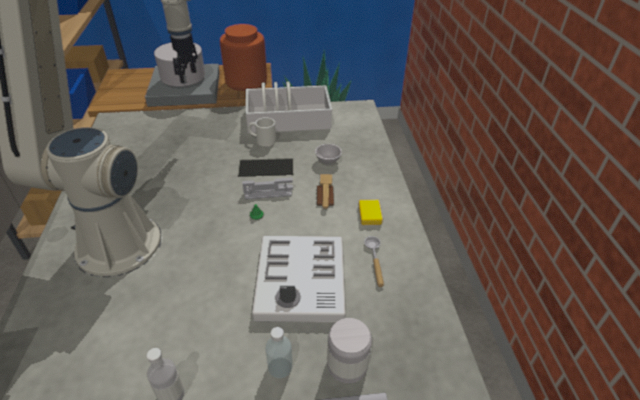

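Run:
```python
from h import *
i=imaging.grab_frame('top')['image'][:,:,::-1]
a=cv2.resize(i[168:288,190:330],None,fx=4,fy=4,interpolation=cv2.INTER_CUBIC)  #560x480
b=cv2.resize(i[168:288,340:460],None,fx=4,fy=4,interpolation=cv2.INTER_CUBIC)
cv2.imwrite('pics/crop.png',cv2.resize(np.hstack([a[:, :]]),(700,600)))
cv2.imwrite('pics/crop2.png',cv2.resize(b,(600,600)))
```

```text
(no output)
```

View pics/crop.png

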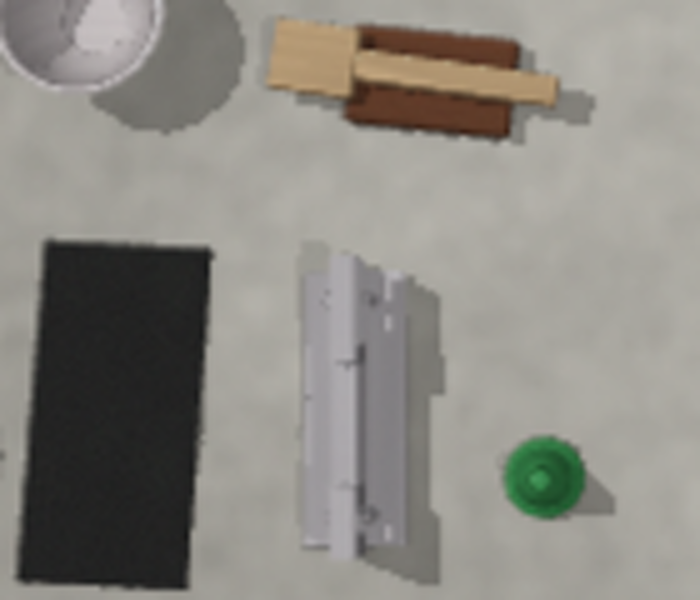

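View pics/crop2.png

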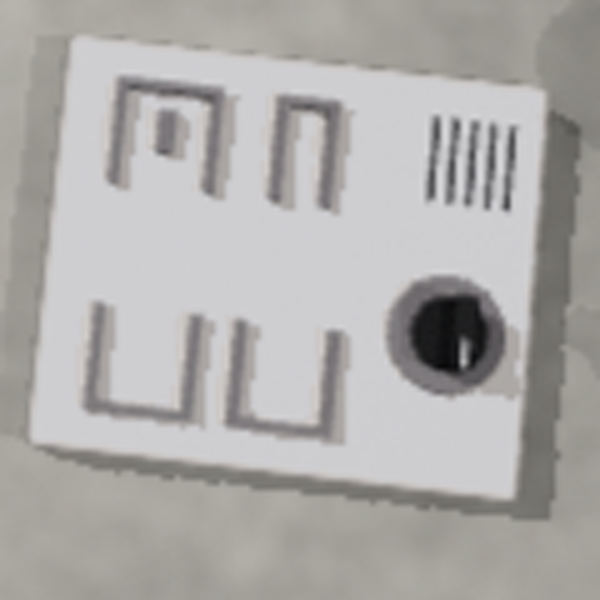

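```bash
cat >> h.py <<'E'
c1=lambda p:(190+p[0]/5-.4,168+p[1]/5-.4)
c2=lambda p:(340+p[0]/5-.4,168+p[1]/5-.4)
E
python3 - <<'E'
from h import *
def fit(loc,pts):
    L=np.array(loc,float);P=np.array(pts);l=L-L.mean(0);p=P-P.mean(0)
    yaw=np.arctan2((l[:,0]*p[:,1]-l[:,1]*p[:,0]).sum(),(l*p).sum())
    R=np.array([[np.cos(yaw),-np.sin(yaw)],[np.sin(yaw),np.cos(yaw)]]);t=P.mean(0)-R@L.mean(0)
    print('fit',t.round(1),yaw.round(4),'res',(P-L@R.T-t).round(1).tolist())
fit([(120,140),(120,-140),(-120,-140),(-120,140)],[at('top',c2(p),40) for p in[(73,37),(547,90),(517,498),(32,443)]])
# bays inner rib tops z=50
print('bay pts(z50):',[at('top',c2(p),50).round(0).tolist() for p in[(170,87),(145,408),(308,103),(280,428)]])
print('knob',at('top',c2((445,333)),54))
fit([(100,50),(100,-50),(-100,-50),(-100,50)],[at('top',c1(p),3) for p in[(46,241),(212,249),(187,588),(18,580)]])
e=[at('top',c1(p),52) for p in[(345,255),(347,556)]];print('tong ends',e)
e=[at('top',c1(p),43) for p in[(347,362),(347,487)]];print('waist',e)
e=[at('top',c1(p),24) for p in[(270,57),(557,89)]];print('paddle ends',e, np.linalg.norm(e[0]-e[1]))
fit([(30,50),(30,-50),(-30,-50),(-30,50)],[at('top',c1(p),12) for p in[(362,24),(519,43),(507,138),(346,121)]])
print('rack base',[at('top',c1(p),8).round(0).tolist() for p in[(303,272),(405,315),(404,546),(302,546)]])
print('teat',at('top',c1((543,478)),20),'bowl',at('top',c1((80,15)),45))
E
```

```text
fit [ 541.7 -198.2] -0.1097 res [[-2.4, -1.5], [-2.6, 2.6], [2.6, 1.6], [2.4, -2.6]]
bay pts(z50): [[643.0, -128.0], [460.0, -112.0], [634.0, -207.0], [449.0, -188.0]]
knob [ 502.17716219 -280.94102214]
fit [456.3 340.1] -0.0459 res [[-1.1, -0.6], [-1.2, 0.7], [1.2, 0.7], [1.1, -0.8]]
tong ends [array([545.72648967, 199.75626113]), array([377.4676437 , 195.35814062])]
waist [array([485.41664775, 198.83478499]), array([415.14743941, 197.47243678])]
paddle ends [array([664.42739476, 250.56133893]), array([645.59305601,  81.47459392])] 170.13247678544653
fit [652.  155.5] -0.117 res [[-1.1, -3.1], [-0.8, 2.6], [1.8, 2.2], [0.1, -1.7]]
rack base [[539.0, 231.0], [514.0, 171.0], [380.0, 169.0], [380.0, 228.0]]
teat [419.47792123  88.1163715 ] bowl [685.33495506 357.174041  ]
```

Call:
arm_command([
  {"wz": -0.173, "hand": 60},
  {"wz": -0.173},
  {"tx": -30, "ty": -50, "tz": 0},
  {"tx": -32, "ty": -50},
  {"tx": -32, "ty": -50},
  {"tx": -32, "ty": -50},
  {"tx": -32, "ty": -50},
  {"tx": -32, "ty": -50},
], squeeze=40)

```text
schema error: expected keys hand, tx, ty, tz, wx, wy, wz
```

Call:
arm_command([
  {"tx": -30, "ty": -50},
  {"tx": -30, "ty": -50},
  {},
  {},
])

```text
schema error: expected keys hand, tx, ty, tz, wx, wy, wz
```

```bash
cat >> h.py <<'E'
def rel(x,y,z,yaw=None):
    "world target -> tool-frame shift at present tool orientation, and wz"
    from scipy.spatial.transform import Rotation as Ro
    s=r.sense();R=Ro.from_euler('xyz',s['tcp_rot']).as_matrix()
    d=R.T@(np.array([x,y,z])-s['eef_pos']);w=None if yaw is None else (np.arctan2(R[1,0],R[0,0])-yaw+np.pi)%(2*np.pi)-np.pi
    print('clock',round(s['clock'],2),'pos',s['eef_pos'].round(1),'rot',s['tcp_rot'].round(4),'shift',d.round(1),'wz',w,'F',s['contact_force'].round(1),'gf',round(s['grasp_force'],1),'op',round(s['opening']*85.4,1))
E
python3 - <<'E'
from h import *
rel(456,197.5,46,np.pi+.026); d=grab('wrist')
cv2.imwrite('pics/w1.png',cv2.resize(d['image'][:,:,::-1],(800,500)))
E
```

```text
clock 0.15 pos [196.4 593.  249.4] rot [-3.1405 -0.      2.8218] shift [-370.8 -293.6  203.8] wz -0.34581399919500555 F [ 0.6  0.6 -0.6] gf 0.0 op 85.7
```

View pics/w1.png

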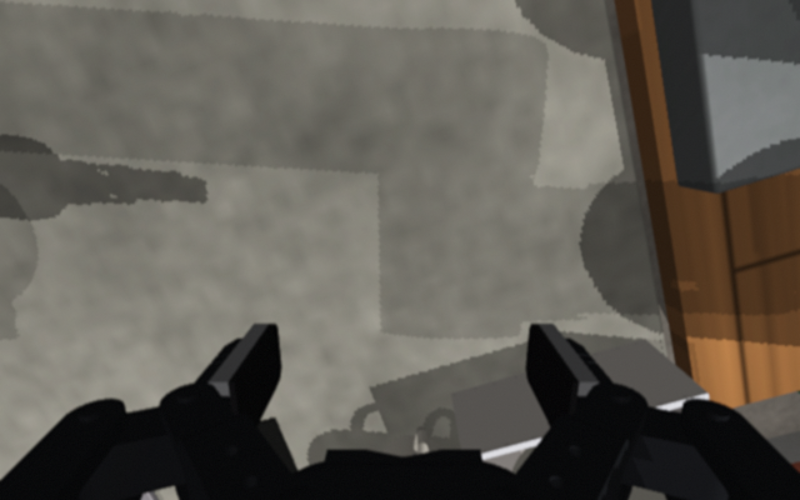

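Call:
arm_command([
  {"hand": 60, "tx": 0, "ty": 0, "tz": 0, "wx": 0, "wy": 0, "wz": -0.173},
  {"hand": 60, "tx": 0, "ty": 0, "tz": 0, "wx": 0, "wy": 0, "wz": -0.173},
  {"hand": 60, "tx": -31, "ty": -50, "tz": 7, "wx": 0, "wy": 0, "wz": 0},
  {"hand": 60, "tx": -31, "ty": -50, "tz": 7, "wx": 0, "wy": 0, "wz": 0},
  {"hand": 60, "tx": -31, "ty": -50, "tz": 7, "wx": 0, "wy": 0, "wz": 0},
  {"hand": 60, "tx": -31, "ty": -50, "tz": 7, "wx": 0, "wy": 0, "wz": 0},
  {"hand": 60, "tx": -31, "ty": -50, "tz": 7, "wx": 0, "wy": 0, "wz": 0},
  {"hand": 60, "tx": -31, "ty": -50, "tz": 7, "wx": 0, "wy": 0, "wz": 0},
], squeeze=40)

```text
clock: 1.2
eef_pos: [391.1, 296.7, 207.9]
tcp_rot: [3.141, 0.0, -3.115]
contact_force: [1.0, 0.9, 0.3]
opening: 0.701
grasp_force: 0.0
```

Call:
arm_command([
  {"hand": 60, "tx": -31, "ty": -50, "tz": 7, "wx": 0, "wy": 0, "wz": 0},
  {"hand": 60, "tx": -31, "ty": -50, "tz": 7, "wx": 0, "wy": 0, "wz": 0},
  {"hand": 60, "tx": 0, "ty": 0, "tz": 0, "wx": 0, "wy": 0, "wz": 0},
  {"hand": 60, "tx": 0, "ty": 0, "tz": 0, "wx": 0, "wy": 0, "wz": 0},
])

```text
clock: 1.7
eef_pos: [454.7, 199.9, 193.9]
tcp_rot: [3.141, -0.0, -3.117]
contact_force: [-1.4, 0.5, -0.1]
opening: 0.706
grasp_force: 0.0
```

Run:
```python
from h import *
rel(456,197.5,46,np.pi+.026); d=grab('wrist')
for P in[(545.7,199.7,52),(377.5,195.4,52),(456,197.5,43),(456,340,3)]:print(proj('wrist',P)*1.25)
cv2.imwrite('pics/w2.png',cv2.resize(d['image'][:,:,::-1],(800,500)))
```

```text
clock 1.7 pos [454.7 199.9 193.9] rot [ 3.1414e+00 -5.0000e-04 -3.1166e+00] shift [ -1.3  -2.5 147.9] wz -0.0010500969421753936 F [-1.4  0.5 -0.1] gf 0.0 op 60.3
[399.36479533 368.18948485]
[398.72136192 125.12415784]
[399.29680766 245.31565157]
[582.55238197 236.3874449 ]
```

View pics/w2.png

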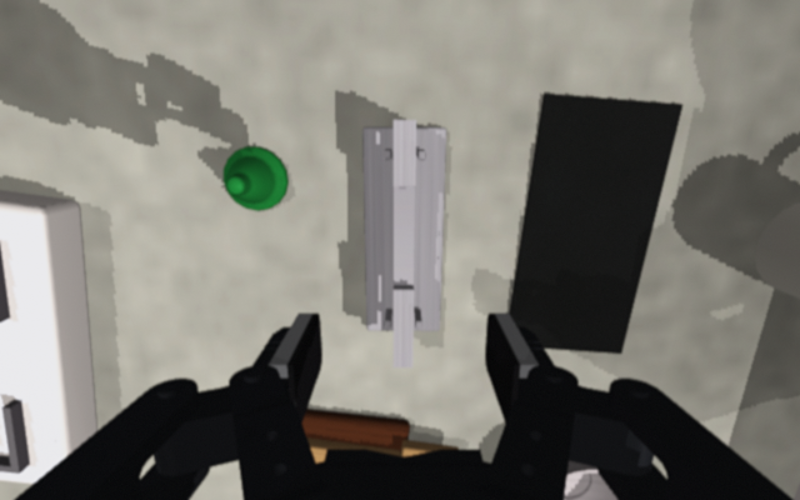

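Call:
arm_command([
  {"hand": 60, "tx": 0, "ty": 0.8, "tz": 40, "wx": 0, "wy": 0, "wz": 0},
  {"hand": 50, "tx": 0, "ty": 0, "tz": 40, "wx": 0, "wy": 0, "wz": 0},
  {"hand": 50, "tx": 0, "ty": 0, "tz": 40, "wx": 0, "wy": 0, "wz": 0},
  {"hand": 50, "tx": 0, "ty": 0, "tz": 29, "wx": 0, "wy": 0, "wz": 0},
  {"hand": 50, "tx": 0, "ty": 0, "tz": 0, "wx": 0, "wy": 0, "wz": 0},
  {"hand": 0, "tx": 0, "ty": 0, "tz": 0, "wx": 0, "wy": 0, "wz": 0},
  {"hand": 0, "tx": 0, "ty": 0, "tz": 0, "wx": 0, "wy": 0, "wz": 0},
  {"hand": 0, "tx": 0, "ty": 0, "tz": 0, "wx": 0, "wy": 0, "wz": 0},
], squeeze=40)

```text
clock: 2.75
eef_pos: [455.6, 201.4, 46.3]
tcp_rot: [3.14, 0.002, -3.116]
contact_force: [-2.9, 1.7, 9.8]
opening: 0.147
grasp_force: 44.7
```

Call:
arm_command([
  {"hand": 0, "tx": 0, "ty": 0, "tz": 0, "wx": 0, "wy": 0, "wz": 0},
  {"hand": 0, "tx": 0, "ty": 0, "tz": 0, "wx": 0, "wy": 0, "wz": 0},
  {"hand": 0, "tx": 0, "ty": 0, "tz": -15, "wx": 0, "wy": 0, "wz": 0},
  {"hand": 0, "tx": 0, "ty": 0, "tz": -25, "wx": 0, "wy": 0, "wz": 0},
  {"hand": 0, "tx": 0, "ty": 0, "tz": -30, "wx": 0, "wy": 0, "wz": 0},
  {"hand": 0, "tx": 0, "ty": 0, "tz": -10, "wx": 0, "wy": 0, "wz": 0},
])

```text
clock: 3.5
eef_pos: [455.9, 201.1, 127.4]
tcp_rot: [3.14, 0.003, -3.115]
contact_force: [0.5, -0.0, -1.8]
opening: 0.149
grasp_force: 43.5
```

Call:
arm_command([
  {"hand": 0, "tx": 0, "ty": 30, "tz": 0, "wx": 0, "wy": 0, "wz": 0},
  {"hand": 0, "tx": 0, "ty": 45, "tz": 0, "wx": 0, "wy": 0, "wz": 0},
  {"hand": 0, "tx": 0, "ty": 45, "tz": 0, "wx": 0, "wy": 0, "wz": 0},
  {"hand": 0, "tx": 0, "ty": 25, "tz": 0, "wx": 0, "wy": 0, "wz": 0},
  {"hand": 0, "tx": 0, "ty": 0, "tz": 0, "wx": -0.15, "wy": 0, "wz": 0},
  {"hand": 0, "tx": 0, "ty": 0, "tz": 0, "wx": -0.15, "wy": 0, "wz": 0},
  {"hand": 0, "tx": 0, "ty": 0, "tz": 0, "wx": -0.15, "wy": 0, "wz": 0},
  {"hand": 0, "tx": 0, "ty": 0, "tz": 0, "wx": -0.15, "wy": 0, "wz": 0},
])

```text
clock: 4.5
eef_pos: [449.7, 345.4, 124.6]
tcp_rot: [2.568, -0.004, -3.113]
contact_force: [-0.8, 1.3, -1.3]
opening: 0.15
grasp_force: 43.5
```

Call:
arm_command([
  {"hand": 0, "tx": 0, "ty": -17, "tz": 25, "wx": 0, "wy": 0, "wz": 0},
  {"hand": 0, "tx": 0, "ty": -17, "tz": 25, "wx": 0, "wy": 0, "wz": 0},
  {"hand": 0, "tx": 0, "ty": -8, "tz": 12, "wx": 0, "wy": 0, "wz": 0},
  {"hand": 0, "tx": 0, "ty": 0, "tz": 0, "wx": 0, "wy": 0, "wz": 0},
  {"hand": 0, "tx": 0, "ty": 0, "tz": 0, "wx": 0, "wy": 0, "wz": 0},
])

```text
clock: 5.12
eef_pos: [449.4, 344.0, 49.9]
tcp_rot: [2.572, -0.005, -3.112]
contact_force: [0.4, -0.0, -0.2]
opening: 0.149
grasp_force: 43.5
```

Call:
arm_command([
  {"hand": 0, "tx": 0, "ty": -3.5, "tz": 5, "wx": 0, "wy": 0, "wz": 0},
  {"hand": 0, "tx": 0, "ty": -2.4, "tz": 3.6, "wx": 0, "wy": 0, "wz": 0},
  {"hand": 0, "tx": 0, "ty": 0, "tz": 0, "wx": 0, "wy": 0, "wz": 0},
  {"hand": 0, "tx": 0, "ty": 0, "tz": 0, "wx": 0, "wy": 0, "wz": 0},
])

```text
clock: 5.62
eef_pos: [449.3, 343.8, 39.2]
tcp_rot: [2.572, -0.005, -3.112]
contact_force: [0.1, -0.1, 1.2]
opening: 0.149
grasp_force: 43.8
```

Call:
arm_command([
  {"hand": 22, "tx": 0, "ty": 0, "tz": 0, "wx": 0, "wy": 0, "wz": 0},
  {"hand": 26, "tx": 0, "ty": 0, "tz": -4, "wx": 0, "wy": 0, "wz": 0},
  {"hand": 26, "tx": 0, "ty": 0, "tz": -10, "wx": 0, "wy": 0, "wz": 0},
  {"hand": 26, "tx": 0, "ty": 0, "tz": -15, "wx": 0, "wy": 0, "wz": 0},
  {"hand": 30, "tx": 0, "ty": 0, "tz": -25, "wx": 0, "wy": 0, "wz": 0},
  {"hand": 60, "tx": 0, "ty": 0, "tz": -30, "wx": 0, "wy": 0, "wz": 0},
  {"hand": 60, "tx": 0, "ty": 0, "tz": -40, "wx": 0, "wy": 0, "wz": 0},
  {"hand": 60, "tx": 0, "ty": 0, "tz": -40, "wx": 0, "wy": 0, "wz": 0},
])

```text
clock: 6.62
eef_pos: [452.3, 253.9, 178.8]
tcp_rot: [2.573, -0.005, -3.113]
contact_force: [0.3, -0.1, 0.5]
opening: 0.706
grasp_force: 0.0
```

Call:
arm_command([
  {"hand": 60, "tx": 0, "ty": 0, "tz": 0, "wx": 0.15, "wy": 0, "wz": 0},
  {"hand": 60, "tx": 0, "ty": 0, "tz": 0, "wx": 0.15, "wy": 0, "wz": 0},
  {"hand": 60, "tx": 0, "ty": 0, "tz": 0, "wx": 0.15, "wy": 0, "wz": 0},
  {"hand": 60, "tx": 0, "ty": 0, "tz": 0, "wx": 0.12, "wy": 0, "wz": 0},
  {"hand": 60, "tx": 0, "ty": 30, "tz": 0, "wx": 0, "wy": 0, "wz": 0},
  {"hand": 60, "tx": 0, "ty": 45, "tz": 0, "wx": 0, "wy": 0, "wz": 0},
  {"hand": 60, "tx": 0, "ty": 0, "tz": 0, "wx": 0, "wy": 0, "wz": 0},
  {"hand": 60, "tx": 0, "ty": 0, "tz": 0, "wx": 0, "wy": 0, "wz": 0},
])

```text
clock: 7.62
eef_pos: [450.2, 329.2, 177.4]
tcp_rot: [-3.14, -0.005, -3.113]
contact_force: [-0.3, -0.2, 0.6]
opening: 0.702
grasp_force: 0.0
```

Run:
```python
from h import *
rel(456,340,24,np.pi); d=grab('wrist')
cv2.imwrite('pics/w3.png',cv2.resize(d['image'][:,:,::-1],(800,500)))
```

```text
clock 7.62 pos [450.2 329.2 177.4] rot [-3.1401 -0.0051 -3.1125] shift [ -6.9  10.8 153.4] wz 0.029079743282062864 F [-0.3 -0.2  0.6] gf 0.0 op 60.0
```

View pics/w3.png

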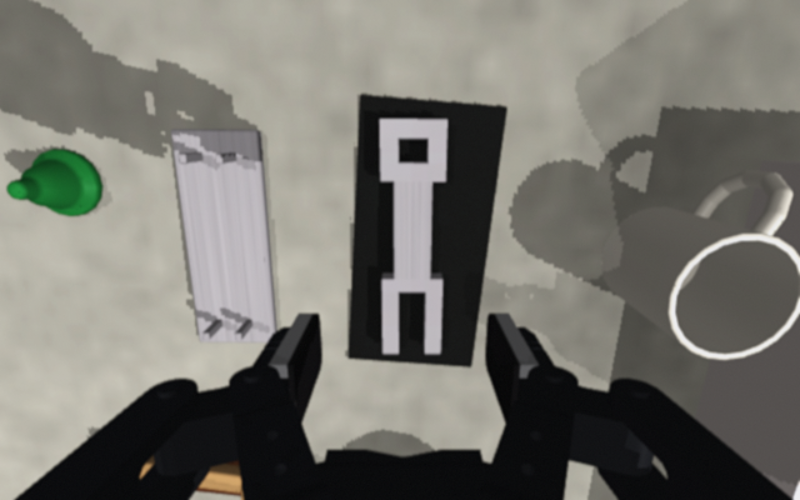

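Run:
```python
from h import *
f=lambda p:at('wrist',(p[0]/1.25,p[1]/1.25),17)
t,j=f((413.5,118.5)),f((411.5,354.))
c=(t+j)/2; u=(j-t)/np.linalg.norm(j-t); print(t,j,np.linalg.norm(j-t),c,np.arctan2(u[1],u[0]))
g=c-5*u; rel(g[0],g[1],25,np.arctan2(u[1],u[0])+np.pi); print(g, f((413,235)))
print('tcp px',proj('wrist',(450.2,329.2,30))*1.25)
```

```text
[367.50666908 333.46606294] [538.93855489 338.2363085 ] 171.49824114203778 [453.22261198 335.85118572] 0.027818716085662536
clock 7.67 pos [450.2 329.  177.4] rot [-3.1403 -0.0053 -3.1131] shift [  1.    7.  152.4] wz 0.0006494412598962995 F [ 0.2 -0.1  0.2] gf 0.0 op 60.4
[448.22454656 335.71211008] [445.45299189 335.97921393]
tcp px [403.14755393 246.02290773]
```

Call:
arm_command([
  {"hand": 55, "tx": 1, "ty": 7, "tz": 35, "wx": 0, "wy": 0, "wz": 0},
  {"hand": 55, "tx": 0, "ty": 0, "tz": 45, "wx": 0, "wy": 0, "wz": 0},
  {"hand": 55, "tx": 0, "ty": 0, "tz": 40, "wx": 0, "wy": 0, "wz": 0},
  {"hand": 55, "tx": 0, "ty": 0, "tz": 20, "wx": 0, "wy": 0, "wz": 0},
  {"hand": 55, "tx": 0, "ty": 0, "tz": 12, "wx": 0, "wy": 0, "wz": 0},
  {"hand": 30, "tx": 0, "ty": 0, "tz": 0, "wx": 0, "wy": 0, "wz": 0},
  {"hand": 10, "tx": 0, "ty": 0, "tz": 0, "wx": 0, "wy": 0, "wz": 0},
  {"hand": 0, "tx": 0, "ty": 0, "tz": 0, "wx": 0, "wy": 0, "wz": 0},
])

```text
clock: 8.68
eef_pos: [448.8, 337.4, 26.0]
tcp_rot: [3.141, -0.004, -3.112]
contact_force: [-0.1, -0.1, -0.6]
opening: 0.292
grasp_force: 39.3
```

Call:
arm_command([
  {"hand": 0, "tx": 0, "ty": 0, "tz": 0, "wx": 0, "wy": 0, "wz": 0},
  {"hand": 0, "tx": 0, "ty": 0, "tz": 0, "wx": 0, "wy": 0, "wz": 0},
])

```text
clock: 8.93
eef_pos: [448.8, 337.4, 26.0]
tcp_rot: [3.141, -0.004, -3.112]
contact_force: [-0.3, -2.2, 7.2]
opening: 0.293
grasp_force: 40.1
```

Call:
arm_command([
  {"hand": 0, "tx": 0, "ty": 0, "tz": -20, "wx": 0, "wy": 0, "wz": 0},
  {"hand": 0, "tx": 0, "ty": 0, "tz": -44, "wx": 0, "wy": 0, "wz": 0},
  {"hand": 0, "tx": -10, "ty": -20, "tz": -40, "wx": 0, "wy": 0, "wz": 0},
  {"hand": 0, "tx": -20, "ty": -35, "tz": -35, "wx": 0, "wy": 0, "wz": 0},
  {"hand": 0, "tx": -20, "ty": -45, "tz": -30, "wx": 0, "wy": 0, "wz": 0},
  {"hand": 0, "tx": -20, "ty": -50, "tz": -20, "wx": 0, "wy": 0, "wz": 0},
  {"hand": 0, "tx": -20, "ty": -50, "tz": -20, "wx": 0, "wy": 0, "wz": 0},
  {"hand": 0, "tx": -20, "ty": -52, "tz": -15, "wx": 0, "wy": 0, "wz": 0},
])

```text
clock: 9.93
eef_pos: [567.4, 87.1, 249.9]
tcp_rot: [-3.141, -0.004, -3.112]
contact_force: [0.2, 1.0, -0.8]
opening: 0.291
grasp_force: 39.5
```

Call:
arm_command([
  {"hand": 0, "tx": -25, "ty": -50, "tz": 0, "wx": 0, "wy": 0, "wz": 0},
  {"hand": 0, "tx": -25, "ty": -40, "tz": 0, "wx": 0, "wy": 0, "wz": 0},
  {"hand": 0, "tx": 0, "ty": -20, "tz": 0, "wx": 0, "wy": 0, "wz": 0},
  {"hand": 0, "tx": 0, "ty": 0, "tz": 0, "wx": 0, "wy": 0, "wz": 0.139},
  {"hand": 0, "tx": 0, "ty": 0, "tz": 0, "wx": 0, "wy": 0, "wz": 0},
  {"hand": 0, "tx": 0, "ty": 0, "tz": 0, "wx": 0, "wy": 0, "wz": 0},
])

```text
clock: 10.68
eef_pos: [619.5, -19.3, 248.4]
tcp_rot: [-3.14, -0.006, 3.035]
contact_force: [-0.1, 0.9, -1.6]
opening: 0.291
grasp_force: 39.5
```

Run:
```python
from h import *
rel(554,-119.7,120,np.pi-.1097); d=grab('wrist')
c,s=np.cos(-.1097),np.sin(-.1097)
for l in[(120,140),(-120,140),(90,54.5),(-90,54.5),(-90,103.5)]:print(l,proj('wrist',(541.7+c*l[0]-s*l[1],-198.2+s*l[0]+c*l[1],40))*1.25)
cv2.imwrite('pics/w4.png',cv2.resize(d['image'][:,:,::-1],(800,500),interpolation=cv2.INTER_CUBIC))
```

```text
clock 10.68 pos [619.5 -19.3 248.4] rot [-3.1405 -0.0055  3.0353] shift [  53.8 -106.6  128.8] wz 0.0034041637608210884 F [-0.1  0.9 -1.6] gf 39.5 op 24.9
(120, 140) [349.20618341 297.48402002]
(-120, 140) [338.45195393 -22.486107  ]
(90, 54.5) [246.01500631 263.67033198]
(-90, 54.5) [221.12485108  24.68187297]
(-90, 103.5) [289.28769281  24.98854865]
```

View pics/w4.png

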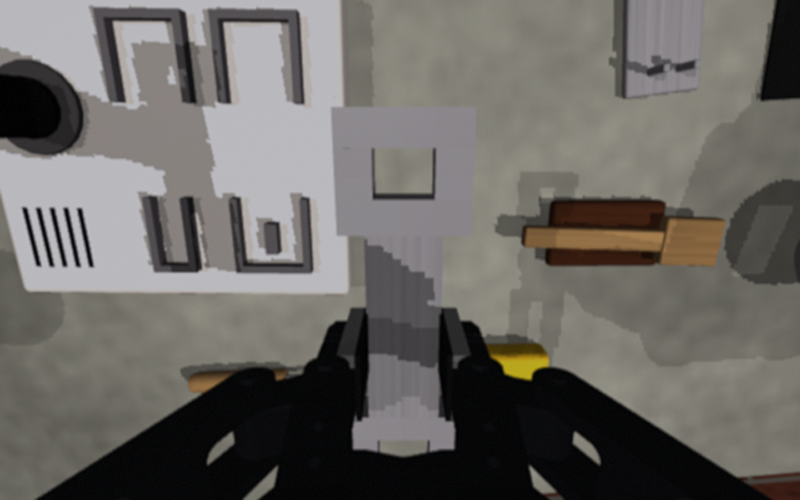

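```bash
cat > fit.py <<'E'
from h import *
from scipy.optimize import minimize
def boxes(yb):
    B=[]
    for y0,sx,w in[(yb,1,49),(yb,-1,49),(yb-80,-1,47),(yb-80,1,23)]:
        h=w/2
        for s in(1,-1): B.append((sx*35,sx*96,y0+s*h,y0+s*(h+6)))
        B.append((sx*90,sx*96,y0-h-6,y0+h+6))
    B.append((55,80,yb-5,yb+5)); return B
def fit(im,cam,p0,skip=()):
    S=3;g=cv2.resize(cv2.GaussianBlur(im,(0,0),.7).min(2),None,fx=S,fy=S,interpolation=cv2.INTER_CUBIC).astype(np.float32)
    def cost(p):
        X,Y,a,yb=p;c,s=np.cos(a),np.sin(a);m=np.zeros(g.shape,np.uint8)
        for i,(x0,x1,y0,y1) in enumerate(boxes(yb)):
            if i in skip: continue
            q=[proj(cam,(X+c*x-s*y,Y+s*x+c*y,z)) for x in(x0,x1) for y in(y0,y1) for z in(40,50)]
            q=(np.array(q)+.5)*S-.5
            h=cv2.convexHull((q*16).astype(np.int32)); cv2.fillConvexPoly(m,h,1,cv2.LINE_8,4)
        o=cv2.dilate(m,np.ones((3*S,3*S),np.uint8))-m
        return float(g[m>0].mean()-g[o>0].mean())
    best=None
    for st in(6,3):
        s0=np.array([p0]+[np.array(p0)+d for d in np.diag([st,st,.02*st/6,st])])
        r=minimize(cost,p0,method='Nelder-Mead',options=dict(initial_simplex=s0,xatol=.05,fatol=.01,maxiter=300));p0=r.x
    print(cam,r.x.round(4),r.fun,'start',cost([541.7,-198.2,-.1097,79]))
    return r.x
E
python3 - <<'E'
from fit import *
d=grab('wrist');cv2.imwrite('pics/raw4.png',d['image'][:,:,::-1])
p=fit(d['image'],'wrist',[541.7,-198.2,-.1097,79])
X,Y,a,yb=p;print('bay',X-np.sin(a)*yb,Y+np.cos(a)*yb)
print('knob pred px',proj('wrist',(X+np.cos(a)*-30+np.sin(a)*90,Y-np.sin(a)*30-np.cos(a)*90,54))*1.25)
print('corner 120,140',proj('wrist',(X+np.cos(a)*120-np.sin(a)*140,Y+np.sin(a)*120+np.cos(a)*140,40))*1.25)
E
```

```text
wrist [ 5.398124e+02 -1.967846e+02 -1.145000e-01  7.898850e+01] -63.335174560546875 start -44.42889404296875
bay 548.8335430145232 -118.31290545813012
knob pred px [ 24.55550665 107.24472216]
corner 120,140 [349.8982026  295.85694381]
```

Run:
```python
from h import *
from scipy.spatial.transform import Rotation as Ro
s=r.sense();R=Ro.from_euler('xyz',s['tcp_rot']).as_matrix();p=s['eef_pos']
print(p,s['tcp_rot'])
for l in[(80.6,0,9),(80.6,-22,9),(80.6,22,9),(0,0,19)]:print(l,proj('wrist',p+R@np.array(l))*1.25)
im=cv2.imread('pics/raw4.png')
for row in(100,115):  # tail frame edges, 640-scale
    print(row,im[row,255:275].min(1).tolist(),im[row,368:392].min(1).tolist())
print([im[80:92,c].min(1).tolist() for c in(300,340)])
```

```text
[619.72733621 -19.34539742 248.49208055] [-3.14038414 -0.00529363  3.03444275]
(80.6, 0, 9) [404.09311716 107.74647344]
(80.6, -22, 9) [331.61027746 107.64818551]
(80.6, 22, 9) [476.55614446 107.84473451]
(0, 0, 19) [403.60830882 333.09984576]
100 [184, 185, 185, 185, 184, 184, 185, 185, 185, 178, 158, 140, 136, 137, 138, 137, 137, 137, 137, 137] [132, 135, 134, 133, 134, 134, 134, 133, 134, 133, 134, 134, 131, 122, 118, 119, 120, 120, 121, 120, 120, 122, 121, 121]
115 [185, 184, 185, 186, 185, 185, 185, 185, 186, 185, 175, 150, 136, 136, 137, 137, 136, 137, 137, 138] [132, 132, 133, 131, 132, 133, 133, 132, 132, 133, 133, 134, 129, 126, 126, 124, 126, 125, 125, 124, 124, 123, 123, 124]
[[122, 122, 122, 122, 124, 132, 138, 138, 138, 138, 137, 137], [125, 125, 125, 125, 127, 133, 137, 136, 137, 135, 136, 135]]
```

Call:
arm_command([
  {"hand": 0, "tx": 16, "ty": -26, "tz": 10, "wx": 0, "wy": 0, "wz": 0.007},
  {"hand": 0, "tx": 16, "ty": -30, "tz": 25, "wx": 0, "wy": 0, "wz": 0},
  {"hand": 0, "tx": 16, "ty": -30, "tz": 35, "wx": 0, "wy": 0, "wz": 0},
  {"hand": 0, "tx": 16, "ty": -20, "tz": 35, "wx": 0, "wy": 0, "wz": 0},
  {"hand": 0, "tx": 0, "ty": 0, "tz": 13, "wx": 0, "wy": 0, "wz": 0},
  {"hand": 0, "tx": 0, "ty": 0, "tz": 0, "wx": 0, "wy": 0, "wz": 0},
  {"hand": 0, "tx": 0, "ty": 0, "tz": 0, "wx": 0, "wy": 0, "wz": 0},
])

```text
clock: 11.65
eef_pos: [545.2, -117.4, 132.1]
tcp_rot: [-3.14, -0.003, 3.026]
contact_force: [0.8, -0.0, -0.4]
opening: 0.289
grasp_force: 39.5
```

Run:
```python
from fit import *
rel(544.4,-117.8,63,np.pi-.1145)
d=grab('wrist');cv2.imwrite('pics/w5.png',cv2.resize(d['image'][:,:,::-1],(800,500)))
for sk in[(0,1,2,3,4,5,12,9,10,11),(0,1,2,3,4,5,12)]:
    p=fit(d['image'],'wrist',[539.8,-196.8,-.1145,79],sk)
    X,Y,a,yb=p;print('bay',X-np.sin(a)*yb,Y+np.cos(a)*yb,'paddle bay',X-np.sin(a)*(yb-80),Y+np.cos(a)*(yb-80))
```

```text
clock 11.65 pos [ 545.2 -117.4  132.1] rot [-3.1402e+00 -3.0000e-03  3.0260e+00] shift [ 0.5 -0.3 69.1] wz -0.0010655866888393817 F [ 0.8 -0.  -0.4] gf 39.5 op 24.6
wrist [ 5.399766e+02 -1.964584e+02 -1.090000e-01  7.907900e+01] -48.22907257080078 start -22.256118774414062
bay 548.5805544920092 -117.84886548416608 paddle bay 539.8764335747783 -197.37394504437918
wrist [ 5.398242e+02 -1.968998e+02 -1.148000e-01  7.913700e+01] -37.55075454711914 start -18.447410583496094
bay 548.8875552977468 -118.28354069412136 paddle bay 539.7253323314321 -197.7571443013288
```

View pics/w5.png

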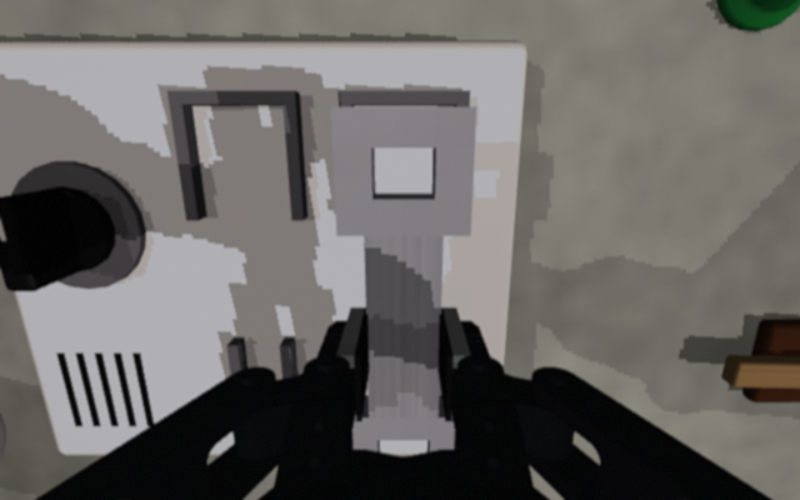

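Call:
arm_command([
  {"hand": 0, "tx": 0.5, "ty": -0.4, "tz": 25, "wx": 0, "wy": 0, "wz": 0},
  {"hand": 0, "tx": 0, "ty": 0, "tz": 18, "wx": 0, "wy": 0, "wz": 0},
  {"hand": 0, "tx": 0, "ty": 0, "tz": 10, "wx": 0, "wy": 0, "wz": 0},
  {"hand": 0, "tx": 0, "ty": 0, "tz": 5, "wx": 0, "wy": 0, "wz": 0},
  {"hand": 0, "tx": 0, "ty": 0, "tz": 3, "wx": 0, "wy": 0, "wz": 0},
  {"hand": 0, "tx": 0, "ty": 0, "tz": 3, "wx": 0, "wy": 0, "wz": 0},
  {"hand": 0, "tx": 0, "ty": 0, "tz": 0, "wx": 0, "wy": 0, "wz": 0},
  {"hand": 0, "tx": 0, "ty": 0, "tz": 0, "wx": 0, "wy": 0, "wz": 0},
])

```text
clock: 12.7
eef_pos: [542.9, -118.4, 67.1]
tcp_rot: [-3.14, -0.005, 3.025]
contact_force: [-0.4, -0.2, -0.4]
opening: 0.292
grasp_force: 39.6
```

Call:
arm_command([
  {"hand": 0, "tx": -1.3, "ty": 0.4, "tz": 2, "wx": 0, "wy": 0, "wz": 0},
  {"hand": 0, "tx": 0, "ty": 0, "tz": 1.5, "wx": 0, "wy": 0, "wz": 0},
  {"hand": 0, "tx": 0, "ty": 0, "tz": 0, "wx": 0, "wy": 0, "wz": 0},
  {"hand": 0, "tx": 0, "ty": 0, "tz": 0, "wx": 0, "wy": 0, "wz": 0},
])

```text
clock: 13.2
eef_pos: [544.0, -118.1, 63.4]
tcp_rot: [-3.14, -0.005, 3.025]
contact_force: [1.4, -0.7, -0.8]
opening: 0.29
grasp_force: 39.6
```

Call:
arm_command([
  {"hand": 30, "tx": 0, "ty": 0, "tz": 0, "wx": 0, "wy": 0, "wz": 0},
  {"hand": 36, "tx": 0, "ty": 0, "tz": 0, "wx": 0, "wy": 0, "wz": 0},
  {"hand": 40, "tx": 0, "ty": 0, "tz": 0, "wx": 0, "wy": 0, "wz": 0},
  {"hand": 40, "tx": 0, "ty": 0, "tz": -10, "wx": 0, "wy": 0, "wz": 0},
  {"hand": 40, "tx": 0, "ty": 0, "tz": -30, "wx": 0, "wy": 0, "wz": 0},
  {"hand": 40, "tx": 0, "ty": 0, "tz": -50, "wx": 0, "wy": 0, "wz": 0},
  {"hand": 50, "tx": 0, "ty": 0, "tz": -40, "wx": 0, "wy": 0, "wz": 0},
  {"hand": 50, "tx": 0, "ty": 0, "tz": 0, "wx": 0, "wy": 0, "wz": 0},
])

```text
clock: 14.2
eef_pos: [546.8, -118.4, 197.4]
tcp_rot: [-3.14, 0.002, 3.025]
contact_force: [0.4, 0.1, -0.1]
opening: 0.59
grasp_force: 0.0
```

Run:
```python
from h import *
from scipy.spatial.transform import Rotation as Ro
T=lambda p,e:np.block([[Ro.from_euler('xyz',e).as_matrix(),np.array(p)[:,None]],[np.zeros((1,3)),1]])
c=np.load('cal_wrist.npz')
X=c['w']@T([545.2,-117.4,132.1],[-3.1402,-.003,3.026])   # tool->cam
W=X@np.linalg.inv(T([619.6,-19.3,248.45],[-3.1404,-.0054,3.0347]))
d=imaging.grab_frame('wrist');cv2.imwrite('pics/raw6.png',d['image'][:,:,::-1])
np.savez('cal_w4',m=c['m'],w=W)
f=lambda p,z=24:at('w4',(p[0]/1.25,p[1]/1.25),z)
e,b=f((523,237)),f((723.5,242.5));u=(b-e)/np.linalg.norm(b-e)
print(e,b,np.linalg.norm(b-e),(e+b)/2,np.arctan2(u[1],u[0]),'grip',(e+b)/2+17*u)
rel(*((e+b)/2+17*u),150,np.arctan2(u[1],u[0]))
# image coverage: fit tong bay neighbourhood now
np.savez('cal_wrist',m=d['mtx'],w=d['world_to_cam'])
for P in[(548.8,-118.3,54),(548.8+84.5,-118.3-9.7,54),(548.8-84.5,-118.3+9.7,54)]: print(proj('wrist',P))
```

```text
[642.96064855  81.59636787] [666.18475853 253.75181367] 173.71487214705567 [654.57270354 167.67409077] 1.436703868658658 grip [656.84545005 184.52148295]
clock 14.25 pos [ 545.6 -118.2  195.3] rot [-3.1400e+00 -1.7000e-03  3.0248e+00] shift [-75.3 313.7  44.7] wz 1.5880577610308375 F [-0.1  0.1  0. ] gf 0.0 op 49.9
[323.49564962 199.09386401]
[323.57464521 289.41033053]
[323.40176307  91.75242254]
```

Call:
arm_command([
  {"hand": 50, "tx": -10, "ty": 45, "tz": 0, "wx": 0, "wy": 0, "wz": 0},
  {"hand": 50, "tx": -11, "ty": 45, "tz": 0, "wx": 0, "wy": 0, "wz": 0},
  {"hand": 50, "tx": -11, "ty": 45, "tz": 0, "wx": 0, "wy": 0, "wz": 0},
  {"hand": 50, "tx": -11, "ty": 45, "tz": 0, "wx": 0, "wy": 0, "wz": 0},
  {"hand": 50, "tx": -11, "ty": 45, "tz": 5, "wx": 0, "wy": 0, "wz": 0},
  {"hand": 50, "tx": -11, "ty": 45, "tz": 10, "wx": 0, "wy": 0, "wz": 0},
  {"hand": 50, "tx": -10, "ty": 44, "tz": 10, "wx": 0, "wy": 0, "wz": 0},
  {"hand": 50, "tx": 0, "ty": 0, "tz": 0, "wx": 0, "wy": 0, "wz": 0.17},
])

```text
clock: 15.25
eef_pos: [654.9, 187.9, 164.6]
tcp_rot: [-3.138, -0.008, 2.854]
contact_force: [-0.9, -0.6, -0.0]
opening: 0.581
grasp_force: 0.0
```

Call:
arm_command([
  {"hand": 50, "tx": 0, "ty": 0, "tz": 0, "wx": 0, "wy": 0, "wz": 0.176},
  {"hand": 50, "tx": 0, "ty": 0, "tz": 0, "wx": 0, "wy": 0, "wz": 0.176},
  {"hand": 50, "tx": 0, "ty": 0, "tz": 0, "wx": 0, "wy": 0, "wz": 0.176},
  {"hand": 50, "tx": 0, "ty": 0, "tz": 0, "wx": 0, "wy": 0, "wz": 0.176},
  {"hand": 50, "tx": 0, "ty": 0, "tz": 0, "wx": 0, "wy": 0, "wz": 0.176},
  {"hand": 50, "tx": 0, "ty": 0, "tz": 0, "wx": 0, "wy": 0, "wz": 0.176},
  {"hand": 50, "tx": 0, "ty": 0, "tz": 0, "wx": 0, "wy": 0, "wz": 0.176},
  {"hand": 50, "tx": 0, "ty": 0, "tz": 0, "wx": 0, "wy": 0, "wz": 0.176},
])

```text
clock: 16.25
eef_pos: [654.6, 184.8, 165.8]
tcp_rot: [-3.134, 0.002, 1.441]
contact_force: [0.5, -0.3, 0.5]
opening: 0.581
grasp_force: 0.0
```

Call:
arm_command([
  {"hand": 50, "tx": 0, "ty": 0, "tz": 0, "wx": 0, "wy": 0, "wz": 0},
  {"hand": 50, "tx": 0, "ty": 0, "tz": 0, "wx": 0, "wy": 0, "wz": 0},
])

```text
clock: 16.5
eef_pos: [655.2, 185.0, 166.7]
tcp_rot: [-3.135, 0.002, 1.451]
contact_force: [0.3, 0.7, -1.0]
opening: 0.582
grasp_force: 0.0
```

Run:
```python
from h import *
rel(656.8,184,33.5,1.45)
d=grab('wrist');im=d['image'];cv2.imwrite('pics/raw7.png',im[:,:,::-1])
hsv=cv2.cvtColor(im,cv2.COLOR_RGB2HSV)
for P in[(664.4,250.5,24),(645.6,81.5,24)]:print(proj('wrist',P))
m=((hsv[...,0]>8)&(hsv[...,0]<22)&(hsv[...,1]>70)&(hsv[...,2]>110)).astype(np.uint8)
n,l,st,ce=cv2.connectedComponentsWithStats(m)
for i in range(1,n):
    if st[i,4]>200: print(st[i],ce[i])
# tong check in raw6: bright runs
a=cv2.imread('pics/raw6.png').min(2)
for row in(100,115): print(row,a[row,285:362].tolist())
```

```text
clock 16.5 pos [655.2 185.  166.7] rot [-3.1351e+00  1.8000e-03  1.4507e+00] shift [ -0.6   2.6 133.2] wz 0.00067921580962782 F [ 0.3  0.7 -1. ] gf 0.0 op 49.7
[328.27078972 111.3447566 ]
[328.94488211 303.59245077]
[ 305  111   53  193 5713] [329.28391388 183.17906529]
100 [86, 73, 72, 73, 73, 67, 53, 39, 58, 101, 123, 126, 126, 125, 126, 125, 125, 125, 125, 125, 124, 124, 126, 125, 125, 124, 125, 125, 126, 125, 124, 125, 125, 124, 125, 125, 125, 124, 124, 124, 123, 124, 123, 124, 124, 123, 123, 124, 124, 122, 124, 122, 123, 122, 123, 122, 122, 123, 123, 123, 123, 122, 122, 122, 122, 122, 119, 105, 90, 71, 53, 61, 71, 72, 72, 71, 69]
115 [95, 77, 72, 71, 66, 52, 44, 38, 45, 82, 114, 124, 123, 123, 123, 124, 123, 122, 123, 122, 122, 123, 123, 122, 116, 109, 127, 146, 155, 155, 154, 155, 154, 147, 136, 139, 137, 123, 115, 115, 116, 116, 115, 115, 114, 115, 114, 117, 115, 111, 100, 104, 117, 122, 123, 122, 123, 122, 122, 123, 123, 121, 121, 121, 123, 120, 112, 99, 82, 59, 47, 65, 72, 72, 71, 71, 70]
```

Run:
```python
from h import *
im=cv2.imread('pics/raw7.png')[:,:,::-1];hsv=cv2.cvtColor(np.ascontiguousarray(im),cv2.COLOR_RGB2HSV)
m=((hsv[...,0]>8)&(hsv[...,0]<22)&(hsv[...,1]>70)&(hsv[...,2]>110))
for row in(114,130,150,165,172,185,200,220,240,260,280,300):
    c=np.where(m[row])[0]; print(row,c.min(),c.max(),at('wrist',((c.min()+c.max())/2,row),24).round(1))
rows=np.where(m.sum(1)>5)[0];print(rows.min(),rows.max(),at('wrist',(329,rows.min()-.5),24),at('wrist',(329,rows.max()+.5),24))
```

```text
114 305 357 [666.3 248.3]
130 305 356 [664.5 236.3]
150 305 355 [662.4 220.8]
165 305 354 [660.6 208.8]
172 306 354 [660.4 203.1]
185 319 339 [658.3 192.4]
200 319 338 [656.5 179.7]
220 319 337 [654.  162.2]
240 319 337 [651.9 144. ]
260 319 493 [717.8 117.3]
280 318 529 [732.3  95.8]
300 318 335 [643.8  85.5]
111 302 [665.03086089 251.05821469] [645.78024884  82.63208168]
```

Call:
arm_command([
  {"hand": 50, "tx": -3, "ty": 1.8, "tz": 35, "wx": 0, "wy": 0, "wz": 0.017},
  {"hand": 50, "tx": 0, "ty": 0, "tz": 45, "wx": 0, "wy": 0, "wz": 0},
  {"hand": 45, "tx": 0, "ty": 0, "tz": 30, "wx": 0, "wy": 0, "wz": 0},
  {"hand": 45, "tx": 0, "ty": 0, "tz": 15, "wx": 0, "wy": 0, "wz": 0},
  {"hand": 45, "tx": 0, "ty": 0, "tz": 7, "wx": 0, "wy": 0, "wz": 0},
  {"hand": 45, "tx": 0, "ty": 0, "tz": 0, "wx": 0, "wy": 0, "wz": 0},
])

```text
clock: 17.3
eef_pos: [656.7, 181.9, 36.0]
tcp_rot: [-3.137, 0.001, 1.43]
contact_force: [-0.3, 0.8, 0.6]
opening: 0.528
grasp_force: 0.0
```

Run:
```python
from h import *
rel(657,181.7,33.5,1.434)
```

```text
clock 17.3 pos [656.7 181.9  36. ] rot [-3.1370e+00  1.2000e-03  1.4303e+00] shift [-0.2  0.3  2.5] wz -0.003726015666453364 F [-0.3  0.8  0.6] gf 0.0 op 45.1
```

Call:
arm_command([
  {"hand": 30, "tx": 0, "ty": 0, "tz": 2, "wx": 0, "wy": 0, "wz": 0},
  {"hand": 20, "tx": 0, "ty": 0, "tz": 0, "wx": 0, "wy": 0, "wz": 0},
  {"hand": 0, "tx": 0, "ty": 0, "tz": 0, "wx": 0, "wy": 0, "wz": 0},
  {"hand": 0, "tx": 0, "ty": 0, "tz": 0, "wx": 0, "wy": 0, "wz": 0},
  {"hand": 0, "tx": 0, "ty": 0, "tz": 0, "wx": 0, "wy": 0, "wz": 0},
  {"hand": 0, "tx": 0, "ty": 0, "tz": 0, "wx": 0, "wy": 0, "wz": 0},
], squeeze=30)

```text
clock: 18.05
eef_pos: [656.9, 182.0, 34.5]
tcp_rot: [-3.138, 0.001, 1.43]
contact_force: [-1.0, -0.6, 5.8]
opening: 0.203
grasp_force: 30.2
```

Call:
arm_command([
  {"hand": 0, "tx": 0, "ty": 0, "tz": -10, "wx": 0, "wy": 0, "wz": 0},
  {"hand": 0, "tx": 0, "ty": 0, "tz": -40, "wx": 0, "wy": 0, "wz": 0},
  {"hand": 0, "tx": 0, "ty": 0, "tz": -50, "wx": 0, "wy": 0, "wz": 0},
  {"hand": 0, "tx": 0, "ty": 0, "tz": -50, "wx": 0, "wy": 0, "wz": 0},
  {"hand": 0, "tx": 0, "ty": 0, "tz": -30, "wx": 0, "wy": 0, "wz": -0.1},
  {"hand": 0, "tx": 0, "ty": 0, "tz": 0, "wx": 0, "wy": 0, "wz": -0.176},
  {"hand": 0, "tx": 0, "ty": 0, "tz": 0, "wx": 0, "wy": 0, "wz": -0.176},
  {"hand": 0, "tx": 0, "ty": 0, "tz": 0, "wx": 0, "wy": 0, "wz": -0.176},
])

```text
clock: 19.05
eef_pos: [657.1, 181.9, 214.1]
tcp_rot: [-3.137, -0.002, 2.064]
contact_force: [-0.1, 0.5, -0.4]
opening: 0.198
grasp_force: 29.5
```

Call:
arm_command([
  {"hand": 0, "tx": 0, "ty": 0, "tz": 0, "wx": 0, "wy": 0, "wz": -0.176},
  {"hand": 0, "tx": 0, "ty": 0, "tz": 0, "wx": 0, "wy": 0, "wz": -0.176},
  {"hand": 0, "tx": 0, "ty": 0, "tz": 0, "wx": 0, "wy": 0, "wz": -0.176},
  {"hand": 0, "tx": 0, "ty": 0, "tz": 0, "wx": 0, "wy": 0, "wz": -0.176},
  {"hand": 0, "tx": 0, "ty": 0, "tz": 0, "wx": 0, "wy": 0, "wz": -0.176},
  {"hand": 0, "tx": 0, "ty": 0, "tz": 0, "wx": 0, "wy": 0, "wz": -0.085},
  {"hand": 0, "tx": 0, "ty": 0, "tz": 0, "wx": 0, "wy": 0, "wz": 0},
])

```text
clock: 19.92
eef_pos: [657.1, 181.9, 213.9]
tcp_rot: [-3.14, -0.005, 3.022]
contact_force: [0.4, -1.2, -0.1]
opening: 0.2
grasp_force: 29.5
```

Run:
```python
from h import *
rel(525,-195.7,160,np.pi-.1145)
```

```text
clock 19.93 pos [657.1 181.9 213.9] rot [-3.1403 -0.0053  3.0221] shift [  85.9 -390.6   54.9] wz -0.004997722146637962 F [ 0.4 -1.2 -0.1] gf 29.5 op 17.1
```

Call:
arm_command([
  {"hand": 0, "tx": 8, "ty": -30, "tz": 0, "wx": 0, "wy": 0, "wz": -0.005},
  {"hand": 0, "tx": 11, "ty": -51, "tz": 0, "wx": 0, "wy": 0, "wz": 0},
  {"hand": 0, "tx": 11, "ty": -51, "tz": 0, "wx": 0, "wy": 0, "wz": 0},
  {"hand": 0, "tx": 11, "ty": -51, "tz": 5, "wx": 0, "wy": 0, "wz": 0},
  {"hand": 0, "tx": 11, "ty": -51, "tz": 10, "wx": 0, "wy": 0, "wz": 0},
  {"hand": 0, "tx": 11, "ty": -51, "tz": 20, "wx": 0, "wy": 0, "wz": 0},
  {"hand": 0, "tx": 11, "ty": -51, "tz": 20, "wx": 0, "wy": 0, "wz": 0},
  {"hand": 0, "tx": 11, "ty": -50, "tz": 20, "wx": 0, "wy": 0, "wz": 0},
])

```text
clock: 20.92
eef_pos: [527.9, -193.5, 139.4]
tcp_rot: [-3.14, -0.004, 3.025]
contact_force: [0.5, -0.4, 0.2]
opening: 0.196
grasp_force: 29.5
```

Call:
arm_command([
  {"hand": 0, "tx": 0, "ty": -5, "tz": 0, "wx": 0, "wy": 0, "wz": 0},
  {"hand": 0, "tx": 0, "ty": 0, "tz": 0, "wx": 0, "wy": 0, "wz": 0},
  {"hand": 0, "tx": 0, "ty": 0, "tz": 0, "wx": 0, "wy": 0, "wz": 0},
])

```text
clock: 21.3
eef_pos: [528.7, -196.0, 140.2]
tcp_rot: [-3.14, -0.004, 3.028]
contact_force: [0.4, 0.4, 0.2]
opening: 0.199
grasp_force: 29.5
```

Run:
```python
from h import *
from scipy.spatial.transform import Rotation as Ro
rel(524.8,-196.1,61.5,np.pi-.1145)
d=grab('wrist');im=d['image'];cv2.imwrite('pics/w8.png',cv2.resize(im[:,:,::-1],(800,500)))
s=r.sense();R=Ro.from_euler('xyz',s['tcp_rot']).as_matrix();p=s['eef_pos']
for l in[(70,0,10.5),(70,-21,10.5),(70,21,10.5),(20,-21,10.5),(20,21,10.5),(20,0,10.5)]:print(l,proj('wrist',p+R@np.array(l)))
hsv=cv2.cvtColor(im,cv2.COLOR_RGB2HSV)
m=((hsv[...,0]>8)&(hsv[...,0]<24)&(hsv[...,1]>60)&(hsv[...,2]>60))
for row in range(80,240,8):
    c=np.where(m[row,200:440])[0]+200
    if len(c)>10: print(row,c.min(),c.max(),(c.min()+c.max())/2)
print(np.where(m[:,300:340].sum(1)>20)[0][:3])
a=np.pi-(np.pi+.1145)
for y,n in((-197.75,'paddle'),):
    for l in[(-90,23.5),(-90,-23.5),(-96,29.5),(-96,-29.5)]:
        print('rib',l,proj('wrist',(539.7+.9935*l[0]+.1143*l[1],-197.8-.1143*l[0]+.9935*l[1],50)))
```

```text
clock 21.3 pos [ 528.7 -196.   140.2] rot [-3.1403 -0.0041  3.0282] shift [ 3.6 -0.4 78.7] wz 0.0010768044024960233 F [0.4 0.4 0.2] gf 29.5 op 17.0
(70, 0, 10.5) [323.44319769 114.70287715]
(70, -21, 10.5) [269.95732928 114.69219755]
(70, 21, 10.5) [376.9202485  114.71355498]
(20, -21, 10.5) [275.00983686 233.6162312 ]
(20, 21, 10.5) [371.63180121 233.61781365]
(20, 0, 10.5) [323.32441658 233.61702248]
112 271 373 322.0
120 270 374 322.0
128 270 374 322.0
136 271 374 322.5
144 271 373 322.0
152 271 373 322.0
160 272 373 322.5
168 272 372 322.0
176 273 372 322.5
184 273 372 322.5
192 274 372 323.0
200 274 371 322.5
208 275 370 322.5
216 275 371 323.0
224 275 370 322.5
232 303 342 322.5
[111 112 113]
rib (-90, 23.5) [360.59603334  96.80324378]
rib (-90, -23.5) [284.18689991  96.65603141]
rib (-96, 29.5) [370.75983066  86.50855111]
rib (-96, -29.5) [274.06031951  86.32324507]
```

View pics/w8.png

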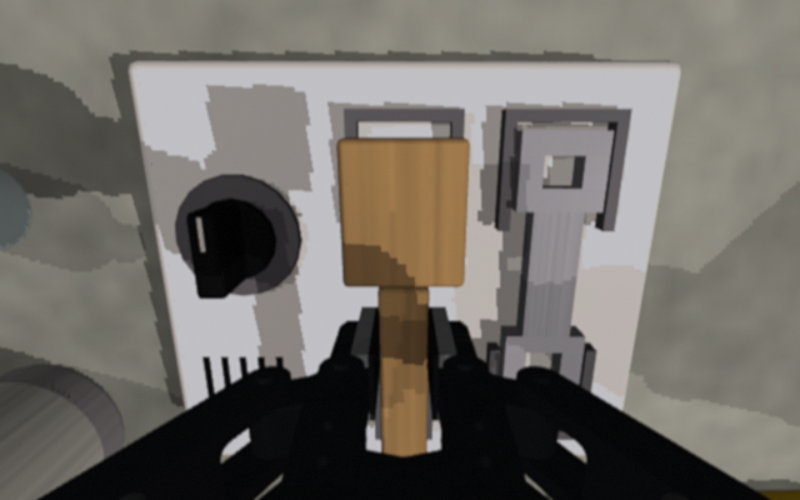

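Call:
arm_command([
  {"hand": 0, "tx": 1, "ty": 0, "tz": 25, "wx": 0, "wy": 0, "wz": 0},
  {"hand": 0, "tx": 0, "ty": 0, "tz": 25, "wx": 0, "wy": 0, "wz": 0},
  {"hand": 0, "tx": 0, "ty": 0, "tz": 11, "wx": 0, "wy": 0, "wz": 0},
  {"hand": 0, "tx": 0, "ty": 0, "tz": 3, "wx": 0, "wy": 0, "wz": 0},
  {"hand": 0, "tx": 0, "ty": 0, "tz": 0, "wx": 0, "wy": 0, "wz": 0},
  {"hand": 0, "tx": 0, "ty": 0, "tz": 0, "wx": 0, "wy": 0, "wz": 0},
])

```text
clock: 22.1
eef_pos: [527.2, -196.9, 76.3]
tcp_rot: [-3.14, -0.004, 3.028]
contact_force: [1.2, 0.6, -0.6]
opening: 0.201
grasp_force: 29.5
```

Run:
```python
from h import *
rel(526.6,-196,63,np.pi-.1145)
```

```text
clock 22.1 pos [ 527.2 -196.9   76.3] rot [-3.14   -0.004   3.0278] shift [ 0.6  0.9 13.3] wz 0.0007397985654056249 F [ 1.2  0.6 -0.6] gf 29.5 op 17.2
```

Call:
arm_command([
  {"hand": 0, "tx": 0.5, "ty": 0.9, "tz": 3, "wx": 0, "wy": 0, "wz": 0},
  {"hand": 0, "tx": 0, "ty": 0, "tz": 4, "wx": 0, "wy": 0, "wz": 0},
  {"hand": 0, "tx": 0, "ty": 0, "tz": 3, "wx": 0, "wy": 0, "wz": 0},
  {"hand": 0, "tx": 0, "ty": 0, "tz": 2.5, "wx": 0, "wy": 0, "wz": 0},
  {"hand": 0, "tx": 0, "ty": 0, "tz": 0, "wx": 0, "wy": 0, "wz": 0},
  {"hand": 0, "tx": 0, "ty": 0, "tz": 0, "wx": 0, "wy": 0, "wz": 0},
])

```text
clock: 22.85
eef_pos: [526.1, -195.9, 63.0]
tcp_rot: [-3.14, -0.005, 3.028]
contact_force: [0.5, 0.4, -0.6]
opening: 0.197
grasp_force: 29.6
```

Call:
arm_command([
  {"hand": 22, "tx": 0, "ty": 0, "tz": 0, "wx": 0, "wy": 0, "wz": 0},
  {"hand": 30, "tx": 0, "ty": 0, "tz": 0, "wx": 0, "wy": 0, "wz": 0},
  {"hand": 34, "tx": 0, "ty": 0, "tz": 0, "wx": 0, "wy": 0, "wz": 0},
  {"hand": 34, "tx": 0, "ty": 0, "tz": -10, "wx": 0, "wy": 0, "wz": 0},
  {"hand": 34, "tx": 0, "ty": 0, "tz": -40, "wx": 0, "wy": 0, "wz": 0},
  {"hand": 45, "tx": 0, "ty": 0, "tz": -50, "wx": 0, "wy": 0, "wz": 0},
  {"hand": 45, "tx": 8, "ty": -45, "tz": 0, "wx": 0, "wy": 0, "wz": 0},
  {"hand": 45, "tx": 8, "ty": -44, "tz": 0, "wx": 0, "wy": 0, "wz": 0},
])

```text
clock: 23.85
eef_pos: [501.1, -283.3, 165.1]
tcp_rot: [-3.139, -0.003, 3.029]
contact_force: [0.5, -0.5, -0.1]
opening: 0.525
grasp_force: 0.0
```

Call:
arm_command([
  {"hand": 45, "tx": 0, "ty": 0, "tz": 0, "wx": 0, "wy": 0, "wz": 0},
  {"hand": 45, "tx": 0, "ty": 0, "tz": 0, "wx": 0, "wy": 0, "wz": 0},
])

```text
clock: 24.1
eef_pos: [500.6, -282.1, 163.5]
tcp_rot: [-3.141, -0.005, 3.027]
contact_force: [0.0, 0.6, 0.4]
opening: 0.525
grasp_force: 0.0
```

Run:
```python
from h import *
rel(499.7,-282.9,77,np.pi-.1145)
d=grab('wrist');im=d['image'];cv2.imwrite('pics/w9.png',im[:,:,::-1])
hsv=cv2.cvtColor(im,cv2.COLOR_RGB2HSV)
m=((hsv[...,0]>8)&(hsv[...,0]<24)&(hsv[...,1]>60)&(hsv[...,2]>60)).astype(np.uint8)
def w(l,z): return proj('wrist',(539.7+.9935*l[0]+.1143*l[1],-197.8-.1143*l[0]+.9935*l[1],z))
n,l,st,ce=cv2.connectedComponentsWithStats(m);i=1+st[1:,4].argmax();print(st[i])
q=[w(c,52) for c in[(-85,21),(-85,-21),(-35,-21),(-35,21)]];print(np.round(q,1))
for row in(75,90,110,130,150,170): 
    c=np.where(l[row]==i)[0]; print(row,(c.min(),c.max()) if len(c) else None)
c2=d['image'].max(2);ys,xs=np.where(c2[150:300,260:400]<38);print('knob dark',xs.mean()+260,ys.mean()+150,len(xs),'pred',proj('wrist',(499.7,-282.9,84)))
```

```text
clock 24.1 pos [ 500.6 -282.1  163.5] rot [-3.1406 -0.0051  3.0269] shift [ 0.4 -0.8 86.6] wz -0.0001446987787501186 F [0.  0.6 0.4] gf 0.0 op 44.9
[ 413  132   67  173 6334]
[[480.  132.7]
 [419.6 132.7]
 [414.1 201.8]
 [471.1 201.8]]
75 None
90 None
110 None
130 None
150 (np.int64(418), np.int64(478))
170 (np.int64(417), np.int64(475))
knob dark 324.79757949691503 234.6312292358804 4214 pred [321.58972384 222.5527928 ]
```

Call:
arm_command([
  {"hand": 45, "tx": 0.4, "ty": -0.8, "tz": 25, "wx": 0, "wy": 0, "wz": 0},
  {"hand": 45, "tx": 0, "ty": 0, "tz": 25, "wx": 0, "wy": 0, "wz": 0},
  {"hand": 45, "tx": 0, "ty": 0, "tz": 20, "wx": 0, "wy": 0, "wz": 0},
  {"hand": 45, "tx": 0, "ty": 0, "tz": 10, "wx": 0, "wy": 0, "wz": 0},
  {"hand": 45, "tx": 0, "ty": 0, "tz": 6, "wx": 0, "wy": 0, "wz": 0},
  {"hand": 45, "tx": 0, "ty": 0, "tz": 0, "wx": 0, "wy": 0, "wz": 0},
  {"hand": 20, "tx": 0, "ty": 0, "tz": 0, "wx": 0, "wy": 0, "wz": 0},
  {"hand": 8, "tx": 0, "ty": 0, "tz": 0, "wx": 0, "wy": 0, "wz": 0},
], squeeze=30)

```text
clock: 25.15
eef_pos: [500.1, -283.3, 77.9]
tcp_rot: [-3.14, -0.004, 3.028]
contact_force: [-0.2, 0.4, 2.7]
opening: 0.159
grasp_force: 32.1
```

Call:
arm_command([
  {"hand": 0, "tx": 0, "ty": 0, "tz": 0, "wx": 0, "wy": 0, "wz": 0},
  {"hand": 0, "tx": 0, "ty": 0, "tz": 0, "wx": 0, "wy": 0, "wz": 0},
  {"hand": 0, "tx": 0, "ty": 0, "tz": 0, "wx": 0, "wy": 0, "wz": 0},
])

```text
clock: 25.52
eef_pos: [500.1, -283.3, 77.9]
tcp_rot: [-3.14, -0.004, 3.028]
contact_force: [-0.9, 1.6, 5.3]
opening: 0.158
grasp_force: 32.5
```

Turn clockwise (wz positive) to about 1.2 rad.

Call:
arm_command([
  {"hand": 0, "tx": 0, "ty": 0, "tz": 0, "wx": 0, "wy": 0, "wz": 0.15},
  {"hand": 0, "tx": 0, "ty": 0, "tz": 0, "wx": 0, "wy": 0, "wz": 0.15},
  {"hand": 0, "tx": 0, "ty": 0, "tz": 0, "wx": 0, "wy": 0, "wz": 0.15},
  {"hand": 0, "tx": 0, "ty": 0, "tz": 0, "wx": 0, "wy": 0, "wz": 0.15},
  {"hand": 0, "tx": 0, "ty": 0, "tz": 0, "wx": 0, "wy": 0, "wz": 0.15},
  {"hand": 0, "tx": 0, "ty": 0, "tz": 0, "wx": 0, "wy": 0, "wz": 0.15},
  {"hand": 0, "tx": 0, "ty": 0, "tz": 0, "wx": 0, "wy": 0, "wz": 0.15},
  {"hand": 0, "tx": 0, "ty": 0, "tz": 0, "wx": 0, "wy": 0, "wz": 0.11},
])

```text
clock: 26.52
eef_pos: [501.2, -281.9, 77.9]
tcp_rot: [-3.139, -0.002, 1.862]
contact_force: [7.8, 12.3, 4.1]
opening: 0.16
grasp_force: 32.4
```

Call:
arm_command([
  {"hand": 0, "tx": 0, "ty": 0, "tz": 0, "wx": 0, "wy": 0, "wz": 0},
  {"hand": 0, "tx": 0, "ty": 0, "tz": 0, "wx": 0, "wy": 0, "wz": 0},
  {"hand": 0, "tx": 0, "ty": 0, "tz": 0, "wx": 0, "wy": 0, "wz": 0},
])

```text
clock: 26.9
eef_pos: [501.3, -281.9, 77.9]
tcp_rot: [-3.139, -0.002, 1.867]
contact_force: [6.8, 11.1, 4.6]
opening: 0.155
grasp_force: 32.5
```

Call:
arm_command([
  {"hand": 25, "tx": 0, "ty": 0, "tz": 0, "wx": 0, "wy": 0, "wz": 0},
  {"hand": 40, "tx": 0, "ty": 0, "tz": 0, "wx": 0, "wy": 0, "wz": 0},
  {"hand": 45, "tx": 0, "ty": 0, "tz": 0, "wx": 0, "wy": 0, "wz": 0},
  {"hand": 45, "tx": 0, "ty": 0, "tz": -15, "wx": 0, "wy": 0, "wz": 0},
  {"hand": 45, "tx": 0, "ty": 0, "tz": -40, "wx": 0, "wy": 0, "wz": 0},
  {"hand": 45, "tx": 0, "ty": 0, "tz": -50, "wx": 0, "wy": 0, "wz": 0},
  {"hand": 45, "tx": 0, "ty": 0, "tz": -40, "wx": 0, "wy": 0, "wz": 0},
  {"hand": 45, "tx": 0, "ty": 0, "tz": 0, "wx": 0, "wy": 0, "wz": 0},
])

```text
clock: 27.9
eef_pos: [502.3, -284.2, 226.8]
tcp_rot: [-3.141, 0.004, 1.868]
contact_force: [0.2, 0.2, -0.3]
opening: 0.529
grasp_force: 0.0
```

Run:
```python
from h import *
rel(500,-283,200,0)
d=grab('wrist');im=d['image'];cv2.imwrite('pics/w10.png',im[:,:,::-1])
k=np.array((499.7,-282.9))
g=im.max(2).astype(float)
for a in np.arange(-1.7,.5,.1):   # bar top at z=84: mean grey of bar footprint per angle (world yaw)
    u=np.array([np.cos(a-.1145),np.sin(a-.1145)]);v=np.array([-u[1],u[0]])
    P=[proj('wrist',(*(k+x*u+y*v),84)) for x in np.linspace(-20,20,21) for y in np.linspace(-6,6,7)]
    print(round(a,1),round(np.mean([g[int(round(p[1])),int(round(p[0]))] for p in P]),1),end=' | ')
# paddle & tong mask check
hsv=cv2.cvtColor(im,cv2.COLOR_RGB2HSV)
m=((hsv[...,0]>8)&(hsv[...,0]<24)&(hsv[...,1]>60)&(hsv[...,2]>60)).astype(np.uint8)
n,l,st,ce=cv2.connectedComponentsWithStats(m);i=1+st[1:,4].argmax();print('\n',st[i],ce[i])
w=lambda l,z:proj('wrist',(539.7+.9935*l[0]+.1143*l[1],-197.8-.1143*l[0]+.9935*l[1],z))
print(np.round([w(c,52) for c in[(-85,21),(-85,-21),(85,9),(85,-9)]],1))
```

```text
clock 27.9 pos [ 502.3 -284.2  226.8] rot [-3.1413  0.0044  1.8677] shift [ 2.  -1.8 26.8] wz 1.867718551373338 F [ 0.2  0.2 -0.3] gf 0.0 op 45.2
-1.7 24.6 | -1.6 25.8 | -1.5 26.5 | -1.4 26.6 | -1.3 25.9 | -1.2 25.0 | -1.1 27.5 | -1.0 28.9 | -0.9 29.6 | -0.8 30.2 | -0.7 28.7 | -0.6 28.1 | -0.5 28.1 | -0.4 27.1 | -0.3 26.5 | -0.2 26.4 | -0.1 25.4 | 0.0 24.3 | 0.1 24.1 | 0.2 23.0 | 0.3 22.9 | 0.4 22.0 | 
 [ 296   38  189  114 6150] [374.21235772  93.5704065 ]
[[314.9  36.3]
 [295.4  86.3]
 [486.7 135. ]
 [476.1 153.7]]
```

Run:
```python
from h import *
def mark(f,cal,K):
    im=cv2.imread('pics/'+f); 
    if im.shape[1]==800: im=cv2.resize(im,(640,400))
    g=im.max(2); p=proj(cal,(*K,84)) if cal else K
    x0,y0=int(p[0])-28,int(p[1])-28
    s=g[max(y0,0):y0+56,max(x0,0):x0+56]
    print(f,p.round(1) if hasattr(p,'round') else p,(x0,y0))
    for row in s[::3,::2]: print(''.join('#' if v>140 else '+' if v>75 else '-' if v>45 else '.' if v>25 else ' ' for v in row))
mark('w10.png','wrist',(499.7,-282.9))
mark('w9.png',None,(322,222))
```

```text
w10.png [322.6 192.3] (294, 164)
+++++++-.           .-----++
+++++-.                ---++
++++-         .-        ---+
+++-          +#         --+
+--.          +#          --
+--           #+          -+
+-.          .#+          .-
--.          .#+          .+
---          .#+          -+
---.          .          .++
----                     -++
-----                   -+++
------                 -++++
+------..           .-+++++-
+++-------        .-+++++++#
++++------        -+++++++##
+++++++---        -++++#####
+++++++++++--....-++########
+++++++++###################
w9.png (322, 222) (294, 194)
-            ..           .-
            .##            .
            .##             
            .##             
            .##             
            .##             
            .##             
            .##             
            .#+            .
-                         .-
--                        -+
++-.                    .--+
++++-.                .--+-+
+++++++-            .-----+-
++++++++-          -+++----+
##++++++-          +++++-++#
####++++-          +++++####
########+          +########
#########-        +#########
```

```bash
python3 -c "
from rig import r
print(r.sign_off())"
```

```text
the job is handed in; nothing more can be done
None
```

The job is handed in at about 28 s of the 72 s limit: tong and paddle lie flat in their bays, the knob turned clockwise to about 1.2 rad and stayed there on release; I checked each in wrist-camera frames, but the sign-off returned no verdict.

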